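# Roll a vacuum tube into the V-rest and slide it up to the stop

## Task

With the fingertips only, roll the plain steel tube sideways across the bench, up the low ramp and into the groove of the aluminium V-rest, and once it lies in the groove push its near end so that it slides along the groove until its far end is fully home against the stop plate. Never lift or carry the tube; leave it lying still, and leave the other parts and tools where they are.

Things in the scene. Friction and masses are not known exactly. Their poses are not given: they have to be found in the camera images.
- v_rest: Aluminium V-rest fixed to the bench, straight groove along its x. Origin on the bench, under the groove's bottom line; z up; +x (roughly away from the robot) towards the stop plate, -y (roughly to the robot's right) towards the ramp. Groove and ramp run from x = -100 to +80 mm, open at the -x end. Behind the groove the rest is 30 mm high out to y = +62.5 mm
- groove (a point): Point on the V-rest where a seated tube's axis runs: straight above the rest's origin, 23.9 mm above the bench; axes as those of the V-rest. With the tube against the stop, the tube's middle lies at x = -15 mm from here
- lip (a point): Point on the V-rest's lip, the ridge between ramp and groove, 10 mm above the bench, at y = -14 mm of the rest; axes as the rest's. The ramp rises to it from the bench at y = -66 mm; from it the groove falls 30 degrees to its bottom, 2 mm above the bench, at y = 0, then rises 30 degrees to 30 mm high at y = +48.5 mm
- stop_face (a point): Point on the face of the upright stop plate, in line with the seated tube's axis, 80 mm along +x from point groove; axes as the rest's. The plate is 8 mm thick, 45 mm high, spans y = -30 to +62.5 mm of the rest
- tube_mid (a point): Middle of the plain steel tube (38 mm diameter, 190 mm long, 0.25 to 0.55 kg), on its axis, 19 mm above the bench at the start. x runs along it, +x end away from the robot; y and z turn as it rolls. It rolls easily, soon stops by itself, and slides easily in the groove. It starts beside the ramp, up to 0.15 rad askew to the groove, its middle 55 to 70 mm back from point groove, so rolled over it passes the stop plate; askew, it drifts endwise as it rolls
- wrench: Steel spanner lying behind the V-rest (its +y side), about 165 mm long; leave alone. Origin on the bench, its x along it
- blank_flange: Blank steel flange lying flat beyond the tube's far end, 70 mm in diameter, 13 mm high; leave alone. Origin at the centre of its underside
- gasket: Flat copper gasket ring lying on the bench beside the V-rest's open end, 48 mm outside diameter, 5 mm high; leave alone. Origin at the centre of its underside
- nipple: Flanged steel nipple standing upright to the robot's right, 70 mm in diameter, 100 mm high; leave alone. Origin at the centre of its underside
- driver: Screwdriver with black handle lying to the robot's right, about 200 mm long; leave alone. Origin on the bench, its x along it
Mind the look-alikes: they are no part of the job. Leave any brown or turquoise look-alike of the part that bears tube_mid alone.

How it is judged:
By the outcome, as a careful person would: the job done as asked, in the order asked, and still so for the second after the job is handed in, with the robot touching nothing.
It also fails if it takes over 48 s, if anything falls off the work surface, if the arm or the gripper's body presses on something with over 40 N, if the wrist force passes 120 N, or if a joint passes its speed limit or range.

## Robot

A 6-joint arm with a two-finger parallel gripper is mounted at the origin on the work surface. World frame = base frame: x ahead of the robot, y to its left, z up, the work surface at z = 0. Lengths are in m, angles in rad, forces in N, time in s.
With the tool pointing down it reaches from about 0.275 to 0.775 m from the base axis. Payload 14.6 kg.
Tool frame: the origin (TCP) lies at the very end of the fingers, on their centre line; the grasp point (between the pads) lies 19 mm behind it; z points along the fingers, x is the direction in which the jaws open and shut, and the axes are right-handed (so a half turn about z gives the same grasp; the last joint's range is limited). The gripper opens to 85 mm and grips with 20 to 120 N. Pads are 22 mm wide; open, the fingers measure 114 mm over their backs; the gripper's body (76 mm by 85 mm) begins 54 mm behind the grasp point. The pads swing forward as they close: fully open they stand 13 mm farther back than shut.
Start: joints at [1.063, 0.263, -0.048, 1.259, 0, 1.415], TCP at [0.181, 0.493, 0.231] pointing down, gripper open.
Joint ranges: [-2.65, 2.65], [-0.89, 1.7], [-1.18, 1.37], [-2.13, 2.11], [-1.35, 1.29], [-3.14, 3.14]. Speed limits (rad/s): [1.89, 1.89, 2.57, 2.79, 3.14, 3.14].

## Interface

Orientations are given as a unit quaternion [w, x, y, z].
In Python, from station import r, viewer, order gives the robot as it stands.
- The arm moves only by the tool step_arm, never from a script. Its argument "motion" is a list of rows, each a list of 7 numbers: the turn, a rotation vector about the tool's x, y, z in degrees, then the shift along the tool's x, y, z in m, then the closure, from 0 (fully open) to 1 (shut). A call has 1 to 5 rows; each row shifts and turns the pose as measured when the row begins, along the tool's axes as they then stand; what a row does not reach is not made up. A row lasts 1/12 s, in which the tool goes at most 41.7 mm and 7.16 degrees, less where a joint would pass 70% of its speed; a pose out of reach is approached as far as the arm can. A call with a gripper value outside its range is refused whole. The fingers move at their own pace and stop on an object; "force" is the grip in N (left out, the last holds). Time passes only in rows, so rows that do not move let the fingers close. It gives the time, the measured TCP pose, the force and the opening at its end, in the units of the state.
- r.get_obs(): the state, without advancing time (a new reading comes with each control period).
- viewer.grab_frame(name): name is "scene" or "side" or "wrist"; returns a dict with "frame" (480x640x3 uint8, red, green, blue), "fx", "fy", "cx", "cy" (pixels), "R" (3x3) and "t" (3): a world point X has camera coordinates R X + t. Camera axes: x right, y down, z forward; pixel columns grow to the right and rows downward; lengths in m; the calibration is good to about 2 mm. A picture is of the moment at which its call begins. There is no depth.
- order.job_done(): hands the job in, once; it reports no verdict.
The state is a dict: "t": time; "qpos": joint angles; "qvel": joint speeds; "joint_torque": joint torques, N m; "ee_pos": TCP position; "eef_rot": TCP orientation; "contact_force": force on the tool from outside, world axes, zero at the start; "wrist_torque": the same for the moment, N m; "opening": finger opening in m.
Only numpy, scipy, OpenCV 4.12 (cv2) and the standard library are available. Lean on these libraries where they do the work, as an engineer would, in place of code of your own. Each camera call takes 0.05 s, during which the arm holds its last target.

## Working session

There is one attempt and no reset: what is moved stays moved. The work goes in short steps, Python scripts to look and compute and a tool call to move; the robot and the scene stay as the last step left them, time stands still between calls to the robot, and variables do not carry over. Pictures are saved under pics/ and viewed, and the job is handed in when it is done.

Besides the shell and the picture viewer there is one more tool, called after "Call:" in YAML: its name, and indented under it one key for each argument. step_arm: Moves the arm, as the interface text tells. Its arguments: {"type":"object","properties":{"motion":{"type":"array"},"force":{"type":"number"}},"required":["motion"]}

```bash
mkdir -p pics; ls; python3 - <<'E'
from station import r,viewer,order
import cv2,pickle
print(r.get_obs())
for n in ("scene","side","wrist"):
    f=viewer.grab_frame(n); pickle.dump(f,open(f'pics/{n}0.pkl','wb'))
    cv2.imwrite(f'pics/{n}0.png',f["frame"][:,:,::-1]); print(n,f["fx"],f["R"],f["t"])
E
```

```text
pics
{'t': 0.0, 'qpos': array([ 1.06267098e+00,  2.63521363e-01, -4.89413737e-02,  1.25937427e+00,
       -7.22782681e-06,  1.41546927e+00]), 'qvel': array([-0.00134373,  0.00193812, -0.00105215,  0.00029531,  0.00021259,
       -0.00072197]), 'joint_torque': array([-2.43512164e-03, -6.37622380e+01,  3.84559965e+01,  1.42336704e-02,
       -1.93337901e-04,  1.83018341e-05]), 'ee_pos': array([0.18128945, 0.49242157, 0.23082427]), 'eef_rot': array([ 2.31296701e-04,  8.20220923e-01,  5.72046648e-01, -4.66119453e-04]), 'contact_force': array([-0.44324485,  0.104285  , -0.40475439]), 'wrist_torque': array([0.00804786, 0.00043222, 0.02637516]), 'opening': 0.08539890269686887}
scene 507.13434075752826 [[ 0.78685304  0.61703361 -0.01148138]
 [ 0.51503915 -0.66680986 -0.53860866]
 [-0.33999554  0.4178925  -0.84247783]] [-0.35497201 -0.27231708  1.59155139]
side 559.4555610244882 [[ 0.87344685 -0.48680111 -0.01073666]
 [-0.30115664 -0.52276323 -0.79751068]
 [ 0.38261635  0.69981661 -0.60320928]] [-0.49174187  0.15234146  1.06941235]
wrist 353.5821327523253 [[ 3.45397674e-01  9.38455988e-01 -8.97271076e-04]
 [ 9.02068025e-01 -3.31741159e-01  2.76081657e-01]
 [ 2.58792822e-01 -9.61673616e-02 -9.61133765e-01]] [-0.52496609 -0.03687167  0.38012554]
```

View pics/scene0.png

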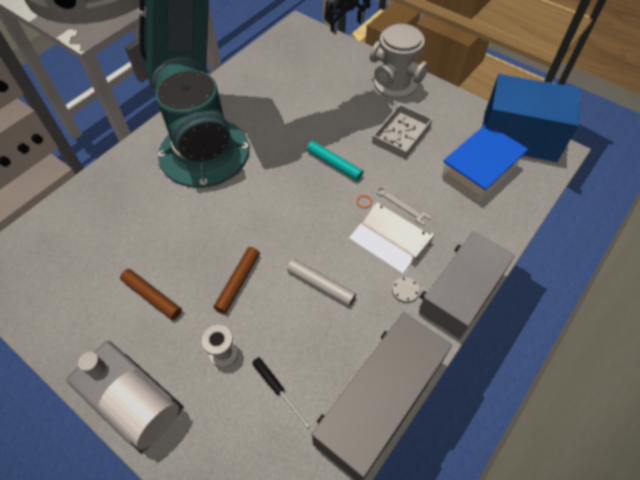

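View pics/side0.png

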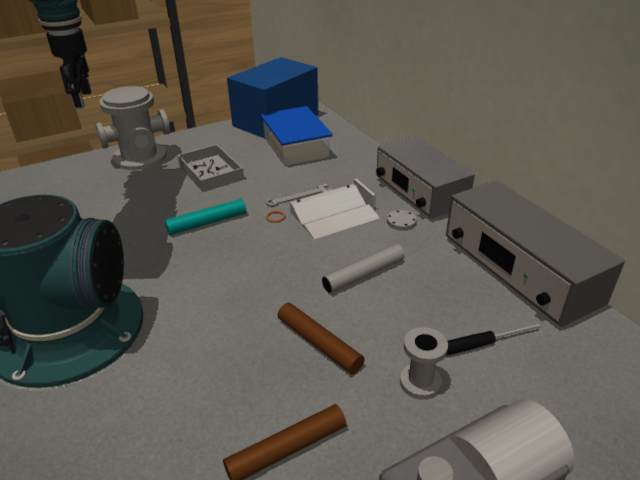

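View pics/wrist0.png

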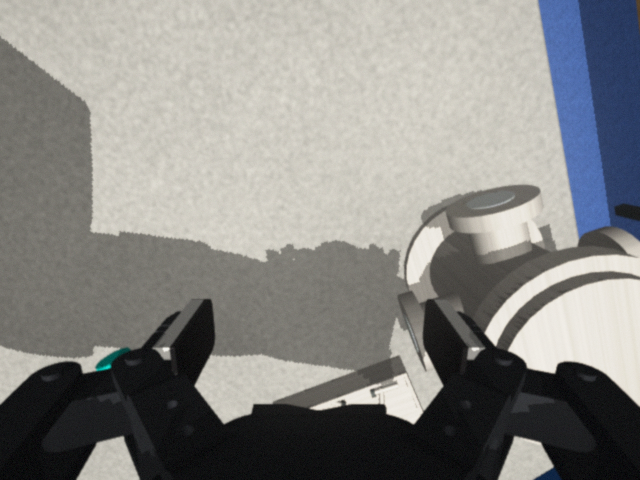

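The scene view shows the steel tube from (290,267) to (353,297), the V-rest near (393,237), the flange at (406,290) and the gasket at (364,201). The side view shows the tube from (327,285) to (402,250) and the rest near (335,210). I'll zoom in on both.

```bash
python3 - <<'E'
import cv2
a=cv2.imread('pics/scene0.png')[170:320,270:470]; b=cv2.imread('pics/side0.png')[170:310,250:450]
cv2.imwrite('pics/zs0.png',cv2.resize(a,(800,600),interpolation=cv2.INTER_CUBIC))
cv2.imwrite('pics/zd0.png',cv2.resize(b,(800,560),interpolation=cv2.INTER_CUBIC))
E
```

```text
(no output)
```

View pics/zs0.png

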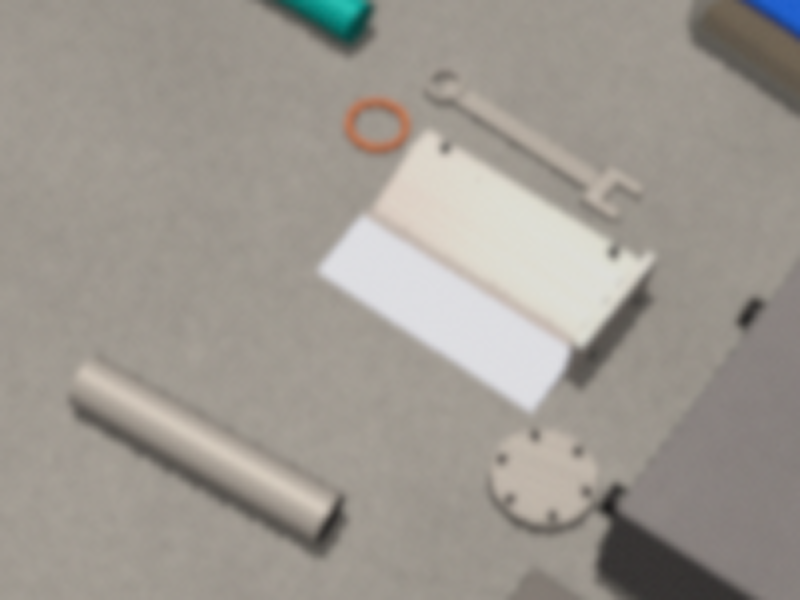

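View pics/zd0.png

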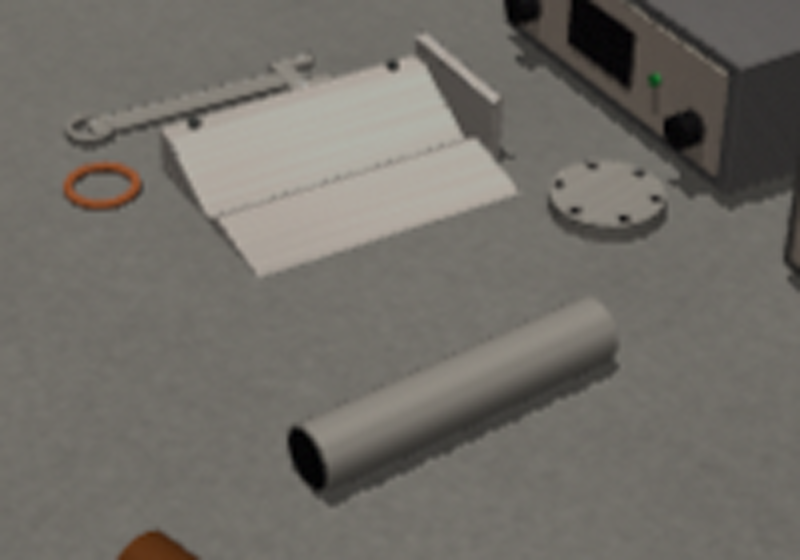

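```bash
cat > h.py <<'E'
import numpy as np,pickle
def cam(f): return np.array([[f["fx"],0,f["cx"]],[0,f["fy"],f["cy"]],[0,0,1.]]),np.array(f["R"]),np.array(f["t"])
def ray(f,p,z):
    K,R,t=cam(f); d=R.T@np.linalg.solve(K,[p[0],p[1],1]); c=-R.T@t
    return c+d*(z-c[2])/d[2]
def proj(f,X):
    K,R,t=cam(f); u=K@(R@np.asarray(X,float)+t); return u[:2]/u[2]
E
python3 - <<'E'
from h import *
S=pickle.load(open('pics/scene0.pkl','rb'));D=pickle.load(open('pics/side0.pkl','rb'))
s=lambda u,v:(270+u/4-.375,170+v/4-.375); d=lambda u,v:(250+u/4-.375,170+v/4-.375)
print('cams',-cam(S)[1].T@cam(S)[2],-cam(D)[1].T@cam(D)[2])
pts=[]
loc=[]
for f,p,z,l,n in [(S,s(318,270),0,(-100,-66),'rampN S'),(S,s(532,411),0,(80,-66),'rampF S'),(S,s(366,214),.01,(-100,-14),'lipN S'),(S,s(572,347),.01,(80,-14),'lipF S'),(S,s(428,128),.03,(-100,62.5),'backN S'),
 (D,d(260,275),0,(-100,-66),'rampN D'),(D,d(517,192),0,(80,-66),'rampF D'),(D,d(217,217),.01,(-100,-14),'lipN D'),(D,d(472,138),.01,(80,-14),'lipF D'),(D,d(163,130),.03,(-100,62.5),'bN D')]:
    X=ray(f,p,z); print(n,X.round(4)); pts.append(X[:2]); loc.append(l)
P=np.array(pts);L=np.array(loc)/1000.
a=P-P.mean(0);b=L-L.mean(0)
th=np.arctan2((b[:,0]*a[:,1]-b[:,1]*a[:,0]).sum(),(a*b).sum())
R=np.array([[np.cos(th),-np.sin(th)],[np.sin(th),np.cos(th)]]);o=P.mean(0)-R@L.mean(0)
print('rest',o,th,'res mm',((L@R.T+o-P)*1000).round(1).tolist())
for n,f,q in [('S',S,[s(85,379),s(330,521)]),('D',D,[d(308,458),d(601,326)])]:
    X=[ray(f,p,.019) for p in q]; v=X[1]-X[0]; m=(X[0]+X[1])/2
    print('tube',n,X,np.linalg.norm(v),np.arctan2(v[1],v[0])-th,R.T@(m[:2]-o))
for n,f,p,z in [('flS',S,s(545,475),.013),('flD',D,d(608,195),.013),('gasket',S,s(377,125),.005),('wr',S,s(445,85),.005),('wr2',S,s(620,190),.005)]:
    X=ray(f,p,z);print(n,X,R.T@(X[:2]-o))
np.savez('rest.npz',o=o,th=th)
E
```

```text
cams [ 0.96068514 -0.62765145  1.19009885] [ 0.06621438 -0.9081345   0.76129373]
rampN S [0.5481 0.0187 0.    ]
rampF S [0.7267 0.0157 0.    ]
lipN S [0.5506 0.0717 0.01  ]
lipF S [0.7232 0.068  0.01  ]
backN S [0.5495 0.1469 0.03  ]
rampN D [0.55   0.0224 0.    ]
rampF D [0.7262 0.0198 0.    ]
lipN D [0.5493 0.0743 0.01  ]
lipF D [0.7267 0.0718 0.01  ]
bN D [0.5511 0.1478 0.03  ]
rest [0.64841997 0.08480513] -0.014298205738045865 res mm [[-0.6, 1.5], [0.7, 2.0], [-2.4, 0.6], [5.0, 1.7], [-0.2, 1.8], [-2.5, -2.1], [1.2, -2.1], [-1.1, -2.1], [1.5, -2.1], [-1.8, 0.9]]
tube S [array([ 0.48316357, -0.15544657,  0.019     ]), array([ 0.67259355, -0.13987722,  0.019     ])] 0.1900687375602693 0.09630441887512174 [-0.06721045 -0.23345184]
tube D [array([ 0.48393117, -0.15224202,  0.019     ]), array([ 0.67676349, -0.13565939,  0.019     ])] 0.19354401150535036 0.10008223395724862 [-0.06479499 -0.22970573]
flS [ 0.7615838  -0.02582405  0.013     ] [ 0.11473402 -0.10899988]
flD [ 0.76006709 -0.0258359   0.013     ] [ 0.11321763 -0.10903342]
gasket [0.50980526 0.14326392 0.005     ] [-0.13943637  0.05647094]
wr [0.52820725 0.20371219 0.005     ] [-0.12190053  0.11717614]
wr2 [0.67956803 0.20149874 0.005     ] [0.02947643 0.11712703]
```

```bash
cat >> h.py <<'E'
z=np.load('rest.npz') if __import__('os').path.exists('rest.npz') else None
def R2():
    th=float(z['th']); return np.array([[np.cos(th),-np.sin(th)],[np.sin(th),np.cos(th)]])
def to_rest(p): return R2().T@(np.asarray(p)[:2]-z['o'])
def to_world(l): return R2()@np.asarray(l)+z['o']
def rel(o,tgt,yaw):
    from scipy.spatial.transform import Rotation as Ro
    q=np.array(o['eef_rot']);Rc=Ro.from_quat([q[1],q[2],q[3],q[0]])
    Rt=Ro.from_euler('z',yaw)*Ro.from_euler('x',np.pi)
    return (Rc.inv()*Rt).as_rotvec(degrees=True).round(2),(Rc.inv().apply(np.array(tgt)-o['ee_pos'])).round(4),Rt.inv().apply(np.array(tgt)-o['ee_pos']).round(4)
E
python3 - <<'E'
from h import *
from station import r
S=pickle.load(open('pics/scene0.pkl','rb'))
for n,p,zz in [('nipple top',(218,338),.1),('drv handle',(258,362),.015),('drv tip',(308,426),.005),('brownA',(252,251),.02),('brownB',(222,306),.02),('boxcorner',(403,318),.05)]:
    X=ray(S,p,zz);print(n,X.round(3),to_rest(X).round(3))
o=r.get_obs(); th=float(z['th'])
w=to_world([-.066,-.287]);print(w,rel(o,[*w,.12],th))
E
```

```text
nipple top [ 0.508 -0.437  0.1  ] [-0.133 -0.524]
drv handle [ 0.59  -0.407  0.015] [-0.051 -0.493]
drv tip [ 0.774 -0.447  0.005] [ 0.133 -0.53 ]
brownA [ 0.374 -0.188  0.02 ] [-0.271 -0.277]
brownB [ 0.423 -0.356  0.02 ] [-0.219 -0.444]
boxcorner [ 0.806 -0.117  0.05 ] [ 0.16  -0.199]
[ 0.57832327 -0.20122189] (array([2.000e-02, 4.000e-02, 7.061e+01]), array([-0.5137,  0.6123,  0.1112]), array([0.4069, 0.688 , 0.1109]))
```

Call:
step_arm:
  motion:
    - [0, 0, 7.1, 0, 0, 0, 0]
    - [0, 0, 7.1, 0, 0, 0, 0]
    - [0, 0, 7.1, 0, 0, 0, 0]
    - [0, 0, 7.1, 0, 0, 0, 0]
    - [0, 0, 7.1, 0, 0, 0, 0]

```text
t: 0.57
ee_pos: [0.181, 0.4919, 0.2299]
eef_rot: [0.001, 0.957, 0.291, -0.001]
contact_force: [-0.0, 0.1, -0.3]
opening: 0.0853
```

Call:
step_arm:
  motion:
    - [0, 0, 7.1, 0, 0, 0, 0]
    - [0, 0, 7.1, 0, 0, 0, 0]
    - [0, 0, 7.1, 0, 0, 0, 0]
    - [0, 0, 7.1, 0, 0, 0, 0]
    - [0, 0, 7.1, 0, 0, 0, 0]

```text
t: 0.98
ee_pos: [0.1806, 0.4913, 0.2288]
eef_rot: [0.003, 1.0, -0.017, -0.001]
contact_force: [1.1, -0.5, 0.2]
opening: 0.0856
```

```bash
cat > st.py <<'E'
import sys
from h import *
from station import r
o=r.get_obs(); th=float(z['th'])
t=[float(a) for a in sys.argv[1:]]
w=to_world(t[:2]);a=rel(o,[*w,t[2]],th)
print('t',round(o['t'],2),'rest xy',to_rest(o['ee_pos']).round(4),'z',o['ee_pos'][2].round(4),'F',np.array(o['contact_force']).round(1),'op',round(o['opening'],4));print('turn',a[0],'shift',a[1])
E
python3 st.py -.066 -.287 .12
```

```text
t 0.98 rest xy [-0.4735  0.3998] z 0.2288 F [ 1.1 -0.5  0.2] op 0.0856
turn [ 0.29  0.15 -1.11] shift [0.421  0.6782 0.1111]
```

Call:
step_arm:
  motion:
    - [0, 0, -1, 0.02, 0.034, 0, 0]
    - [0, 0, 0, 0.021, 0.034, 0, 0]
    - [0, 0, 0, 0.021, 0.034, 0, 0]
    - [0, 0, 0, 0.021, 0.034, 0, 0]
    - [0, 0, 0, 0.021, 0.034, 0, 0]

```text
t: 1.4
ee_pos: [0.2787, 0.317, 0.2271]
eef_rot: [0.003, 1.0, -0.011, -0.002]
contact_force: [0.1, 0.7, 0.2]
opening: 0.0854
```

Call:
step_arm:
  motion:
    - [0, 0, 0, 0.021, 0.034, 0, 0]
    - [0, 0, 0, 0.021, 0.034, 0, 0]
    - [0, 0, 0, 0.021, 0.034, 0, 0]
    - [0, 0, 0, 0.021, 0.034, 0, 0]
    - [0, 0, 0, 0.021, 0.034, 0, 0]

```text
t: 1.82
ee_pos: [0.3815, 0.1357, 0.2277]
eef_rot: [0.003, 1.0, -0.01, -0.002]
contact_force: [2.1, 0.6, 0.9]
opening: 0.0852
```

Call:
step_arm:
  motion:
    - [0, 0, 0, 0.021, 0.034, 0, 0]
    - [0, 0, 0, 0.021, 0.034, 0, 0]
    - [0, 0, 0, 0.021, 0.034, 0, 0]
    - [0, 0, 0, 0.021, 0.034, 0, 0]
    - [0, 0, 0, 0.021, 0.034, 0, 0]

```text
t: 2.23
ee_pos: [0.4843, -0.0458, 0.2285]
eef_rot: [0.002, 1.0, -0.011, -0.001]
contact_force: [1.7, 1.1, 0.7]
opening: 0.0857
```

```bash
python3 st.py -.066 -.287 .12
```

```text
t 2.23 rest xy [-0.1623 -0.1329] z 0.2285 F [1.7 1.1 0.7] op 0.0857
turn [ 0.29  0.16 -0.44] shift [0.0978 0.1528 0.109 ]
```

Call:
step_arm:
  motion:
    - [0, 0, -0.4, 0.0215, 0.034, 0, 0]
    - [0, 0, 0, 0.0215, 0.034, 0, 0]
    - [0, 0, 0, 0.0215, 0.034, 0, 0]
    - [0, 0, 0, 0.0215, 0.034, 0.01, 0]
    - [0.2, 0.1, 0, 0.01, 0.014, 0.03, 0]

```text
t: 2.65
ee_pos: [0.5811, -0.208, 0.1916]
eef_rot: [0.002, 1.0, -0.009, 0.003]
contact_force: [0.1, 0.4, 0.3]
opening: 0.0855
```

Call:
step_arm:
  motion:
    - [0, 0, 0, 0, 0, 0.04, 0]
    - [0, 0, 0, 0, 0, 0.035, 0]
    - [0, 0, 0, 0, 0, 0, 0]

```text
t: 2.9
ee_pos: [0.582, -0.2133, 0.1082]
eef_rot: [0.002, 1.0, -0.012, 0.001]
contact_force: [-1.9, -0.0, -0.8]
opening: 0.0851
```

```bash
python3 st.py -.066 -.285 .03
```

```text
t 2.9 rest xy [-0.0622 -0.299 ] z 0.1082 F [-1.9 -0.  -0.8] op 0.0851
turn [ 0.19 -0.1  -0.55] shift [-0.0041 -0.0143  0.0781]
```

Call:
step_arm:
  motion:
    - [0, 0, -0.4, 0, 0, 0.035, 0]
    - [0, 0, 0, 0, 0, 0.035, 0]
    - [0, 0, 0, 0, 0, 0.012, 0]
    - [0, 0, 0, 0, 0, 0, 0]

```text
t: 3.23
ee_pos: [0.5831, -0.2138, 0.0275]
eef_rot: [0.002, 1.0, -0.008, 0.001]
contact_force: [0.5, 0.2, -0.0]
opening: 0.0855
```

```bash
python3 st.py -.066 -.285 .015; cat > look.py <<'E'
import sys,cv2,pickle
from station import viewer
n,tag=sys.argv[1:3]; x0,y0,w,h=map(int,sys.argv[3:7])
f=viewer.grab_frame(n); pickle.dump(f,open(f'pics/{tag}.pkl','wb'))
k=min(800/w,600/h)
cv2.imwrite(f'pics/{tag}.png',cv2.resize(f["frame"][y0:y0+h,x0:x0+w,::-1],(int(w*k),int(h*k)),interpolation=cv2.INTER_CUBIC))
E
python3 look.py side d1 250 150 240 180
```

```text
t 3.23 rest xy [-0.0611 -0.2995] z 0.0275 F [ 0.5  0.2 -0. ] op 0.0855
turn [ 0.22 -0.16 -0.11] shift [-0.005  -0.0145  0.0124]
```

View pics/d1.png

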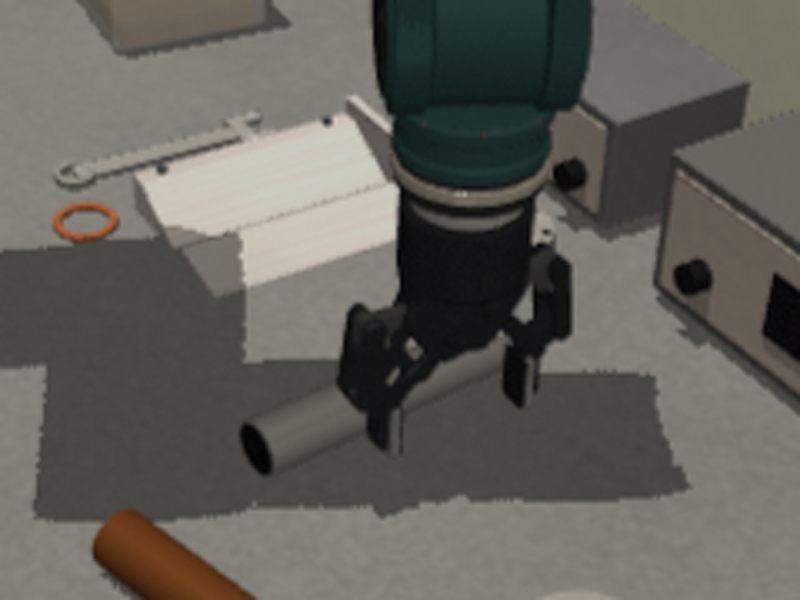

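The side view shows both fingertips on the -y side of the tube. The near finger's bottom inner corner is at crop (400,456), which I'll use to check tip height.

```bash
python3 - <<'E'
from h import *
D=pickle.load(open('pics/d1.pkl','rb'))
for nm,xx in(('near',-.0611-.0427),('far',-.0611+.0427)):
  for zz in (.02,.0275,.034,.0405,.047):
    for yy in (-.3105,-.2885):
      w=to_world([xx,yy]);p=proj(D,[*w,zz]);print(nm,zz,yy,((p-[250,150])/.3).round(0))
E
```

```text
near 0.02 -0.3105 [397. 484.]
near 0.02 -0.2885 [378. 462.]
near 0.0275 -0.3105 [398. 474.]
near 0.0275 -0.2885 [378. 453.]
near 0.034 -0.3105 [398. 466.]
near 0.034 -0.2885 [379. 445.]
near 0.0405 -0.3105 [399. 458.]
near 0.0405 -0.2885 [379. 436.]
near 0.047 -0.3105 [399. 449.]
near 0.047 -0.2885 [379. 428.]
far 0.02 -0.3105 [516. 438.]
far 0.02 -0.2885 [496. 418.]
far 0.0275 -0.3105 [517. 429.]
far 0.0275 -0.2885 [497. 409.]
far 0.034 -0.3105 [518. 421.]
far 0.034 -0.2885 [497. 401.]
far 0.0405 -0.3105 [519. 412.]
far 0.0405 -0.2885 [498. 392.]
far 0.047 -0.3105 [520. 404.]
far 0.047 -0.2885 [499. 384.]
```

Call:
step_arm:
  motion:
    - [0, 0, 0, -0.003, 0, 0.012, 0]
    - [0, 0, 0, -0.002, 0, 0.012, 0]
    - [0, 0, 0, 0, -0.007, 0, 0]
    - [0, 0, 0, 0, -0.007, 0, 0]
    - [0, 0, 0, 0, -0.006, 0, 0]

```text
t: 3.7
ee_pos: [0.5837, -0.1949, 0.0146]
eef_rot: [0.005, 1.0, -0.008, 0.007]
contact_force: [0.2, -0.1, -0.8]
opening: 0.0851
```

```bash
python3 st.py -.066 -.034 .004
```

```text
t 3.7 rest xy [-0.0607 -0.2806] z 0.0146 F [ 0.2 -0.1 -0.8] op 0.0851
turn [ 0.53 -0.77 -0.13] shift [-0.0059 -0.2467  0.0082]
```

Call:
step_arm:
  motion:
    - [0.5, -0.8, 0, -0.004, 0, 0.012, 0]
    - [0, 0, 0, -0.003, -0.003, 0.003, 0]
    - [0, 0, 0, 0, -0.006, 0, 0]
    - [0, 0, 0, 0, -0.006, 0, 0]
    - [0, 0, 0, 0, -0.006, 0, 0]

```text
t: 4.12
ee_pos: [0.5785, -0.1714, 0.002]
eef_rot: [0.001, 1.0, -0.008, 0.001]
contact_force: [0.7, -0.4, 0.0]
opening: 0.0851
```

```bash
python3 st.py -.066 -.034 .004
```

```text
t 4.12 rest xy [-0.0663 -0.2572] z 0.002 F [ 0.7 -0.4  0. ] op 0.0851
turn [ 0.09 -0.13 -0.05] shift [ 1.000e-04 -2.232e-01 -2.400e-03]
```

Call:
step_arm:
  motion:
    - [0, 0, 0, 0, -0.007, -0.002, 0]
    - [0, 0, 0, 0, -0.007, 0, 0]
    - [0, 0, 0, 0, -0.007, 0, 0]
    - [0, 0, 0, 0, -0.007, 0, 0]
    - [0, 0, 0, 0, -0.007, 0, 0]

```text
t: 4.53
ee_pos: [0.5792, -0.1324, 0.0047]
eef_rot: [0.001, 1.0, -0.007, 0.001]
contact_force: [-0.4, -0.0, 0.2]
opening: 0.0855
```

```bash
python3 st.py -.066 -.034 .004;python3 look.py side d2 250 150 240 180
```

```text
t 4.53 rest xy [-0.0661 -0.2181] z 0.0047 F [-0.4 -0.   0.2] op 0.0855
turn [ 0.1  -0.16 -0.04] shift [-1.000e-04 -1.841e-01  4.000e-04]
```

View pics/d2.png

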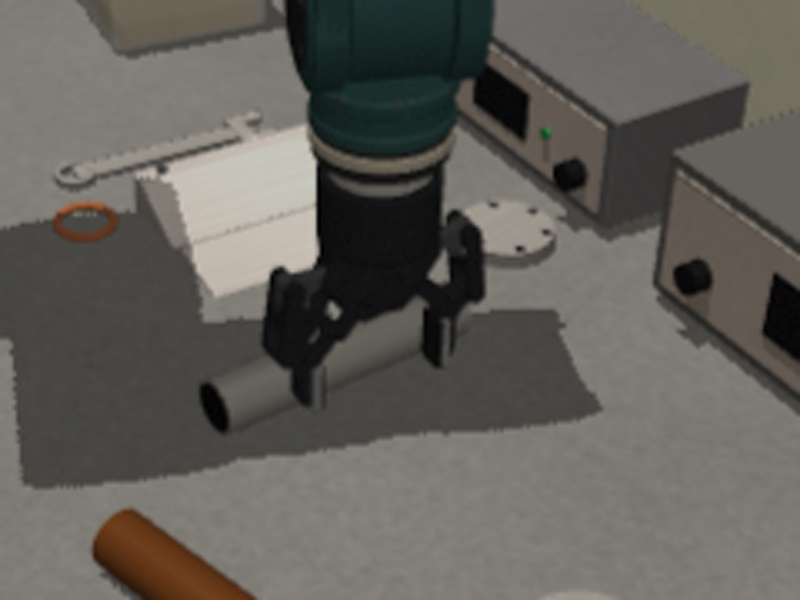

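The tube is rolling ahead of the two fingertips, its near end at crop (217,407). I'll keep pushing.

Call:
step_arm:
  motion:
    - [0, 0, 0, 0, -0.008, 0, 0]
    - [0, 0, 0, 0, -0.008, 0, 0]
    - [0, 0, 0, 0, -0.008, 0, 0]
    - [0, 0, 0, 0, -0.008, 0, 0]
    - [0, 0, 0, 0, -0.008, 0, 0]

```text
t: 5.0
ee_pos: [0.5798, -0.0879, 0.0046]
eef_rot: [0.001, 1.0, -0.007, 0.001]
contact_force: [0.2, -0.7, 0.7]
opening: 0.0852
```

Call:
step_arm:
  motion:
    - [0, 0, 0, 0, -0.008, 0, 0]
    - [0, 0, 0, 0, -0.008, 0, 0]
    - [0, 0, 0, 0, -0.008, 0, 0]
    - [0, 0, 0, 0, -0.007, 0, 0]
    - [0, 0, 0, 0, -0.006, 0, 0]

```text
t: 5.42
ee_pos: [0.5802, -0.046, 0.0045]
eef_rot: [0.001, 1.0, -0.007, 0.001]
contact_force: [-0.6, -0.1, -0.1]
opening: 0.0849
```

```bash
python3 st.py -.066 -.034 .004;python3 look.py side d3 250 150 240 180; python3 look.py scene s3 270 150 200 150
```

```text
t 5.42 rest xy [-0.0664 -0.1318] z 0.0045 F [-0.6 -0.1 -0.1] op 0.0849
turn [ 0.07 -0.14  0.01] shift [ 0.0004 -0.0978  0.0004]
```

View pics/d3.png

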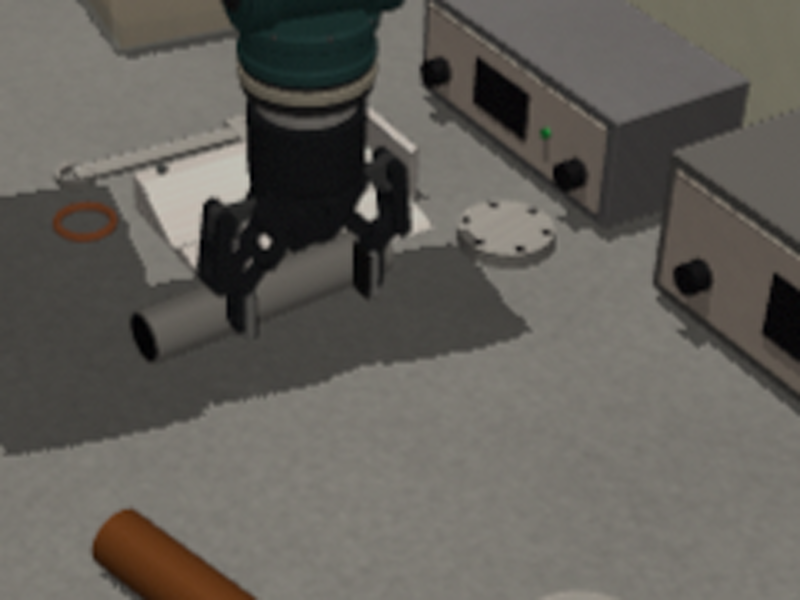

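View pics/s3.png

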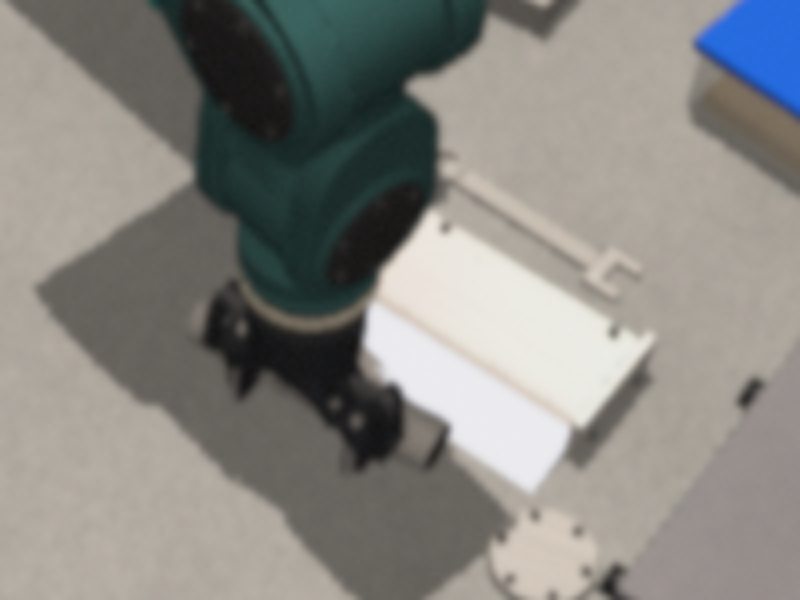

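```bash
python3 - <<'E'
from h import *
D=pickle.load(open('pics/d3.pkl','rb'));S=pickle.load(open('pics/s3.pkl','rb'))
a=to_rest(ray(D,(250+144*.3,150+335*.3),.019));b=to_rest(ray(S,(270+434/4,150+445/4),.019))
print(a,b)
E
```

```text
[-0.17130024 -0.10447782] [ 0.01433943 -0.09003347]
```

The near end measures rest (-171,-106) and the far end (+14,-88). So the tube is still about 0.097 rad askew, and its middle has drifted to x≈-78. One finger pushing only rolls it. I'll straddle it diagonally with the open fingers and turn the tool, which swings it straight on the bench without lifting it.

Call:
step_arm:
  motion:
    - [0, 0, 0, 0, 0.008, 0, 0]
    - [0, 0, 0, 0, 0.004, -0.02, 0]
    - [0, 0, 0, 0, 0, -0.03, 0]
    - [0, 0, -7, 0, 0, -0.01, 0]
    - [0, 0, -7, 0, 0, 0, 0]

```text
t: 5.93
ee_pos: [0.579, -0.0614, 0.0658]
eef_rot: [0.001, 0.993, 0.116, -0.0]
contact_force: [0.6, -0.0, 0.4]
opening: 0.0854
```

Call:
step_arm:
  motion:
    - [0, 0, -7, 0, 0, 0, 0]
    - [0, 0, -7, 0, 0, 0, 0]
    - [0, 0, -7, 0, 0, 0, 0]
    - [0, 0, -7, 0, 0, 0, 0]
    - [0, 0, -7, 0, 0, 0, 0]

```text
t: 6.35
ee_pos: [0.5801, -0.0672, 0.0677]
eef_rot: [0.002, 0.909, 0.417, 0.001]
contact_force: [0.4, -0.4, -0.9]
opening: 0.0854
```

```bash
cat > st.py <<'E'
import sys
from h import *
from station import r
o=r.get_obs(); th=float(z['th'])
t=[float(a) for a in sys.argv[1:]]
w=to_world(t[:2]);a=rel(o,[*w,t[2]],th+np.radians(t[3] if len(t)>3 else 0))
print('t',round(o['t'],2),'rest xy',to_rest(o['ee_pos']).round(4),'z',o['ee_pos'][2].round(4),'F',np.array(o['contact_force']).round(1),'op',round(o['opening'],4));print('turn',a[0],'shift',a[1],'shift after turn',a[2])
E
python3 st.py -.0785 -.0975 .06 60
```

```text
t 6.35 rest xy [-0.0662 -0.153 ] z 0.0677 F [ 0.4 -0.4 -0.9] op 0.0854
turn [ 0.25  0.05 -9.95] shift [ 0.0346 -0.0451  0.0075] shift after turn [ 0.0419 -0.0384  0.0077]
```

Call:
step_arm:
  motion:
    - [0, 0, -5, 0, 0, 0, 0]
    - [0, 0, -5, 0, 0, 0, 0]
    - [0, 0, 0, 0.021, -0.019, 0, 0]
    - [0, 0, 0, 0.021, -0.019, 0, 0]
    - [0, 0, 0, 0, 0, 0, 0]

```text
t: 6.77
ee_pos: [0.5686, -0.017, 0.0673]
eef_rot: [0.003, 0.866, 0.5, 0.001]
contact_force: [0.5, 0.2, -0.4]
opening: 0.0854
```

```bash
python3 st.py -.0785 -.0975 .004 60; python3 look.py side d4 250 150 240 180
```

```text
t 6.77 rest xy [-0.0784 -0.1029] z 0.0673 F [ 0.5  0.2 -0.4] op 0.0854
turn [0.32 0.11 0.76] shift [ 0.0048 -0.0031  0.0633] shift after turn [ 0.0046 -0.0028  0.0633]
```

View pics/d4.png

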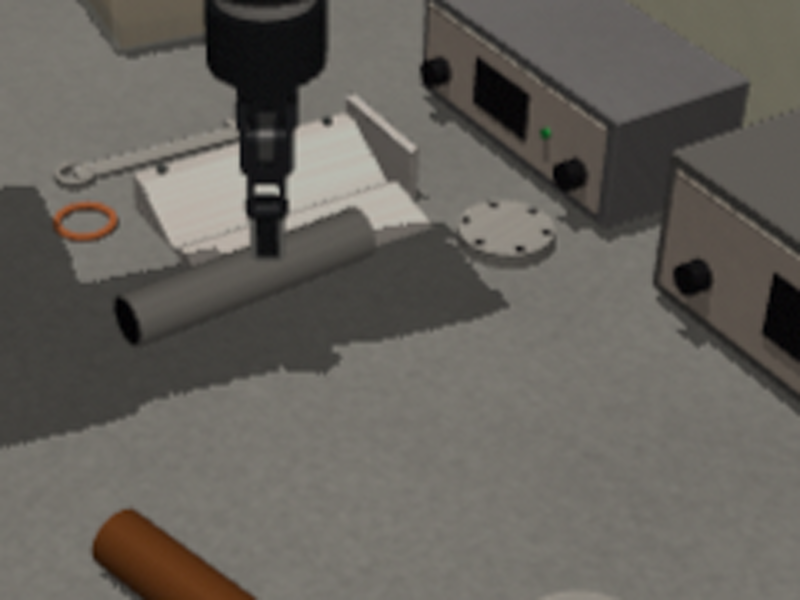

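The tube has coasted slightly. Its near end is now at crop (127,320) and its far end at about (363,228).

```bash
python3 - <<'E'
from h import *
D=pickle.load(open('pics/d4.pkl','rb'))
c=lambda u,v:(250+u*.3-.35,150+v*.3-.35)
a,b=[to_rest(ray(D,c(*p),.019)) for p in ((127,320),(363,228))]
print(a,b,(a+b)/2,np.linalg.norm(b-a),np.arctan2(*(b-a)[::-1]))
E
```

```text
[-0.17413238 -0.08252988] [ 0.01961968 -0.06529654] [-0.07725635 -0.07391321] 0.19451696246359937 0.08871182769354899
```

```bash
python3 st.py -.079 -.076 .004 60
```

```text
t 6.82 rest xy [-0.0777 -0.1045] z 0.0674 F [-0.2  0.7 -0.5] op 0.085
turn [0.38 0.14 0.74] shift [ 0.0244 -0.0155  0.0633] shift after turn [ 0.024  -0.0154  0.0634]
```

Call:
step_arm:
  motion:
    - [0, 0, 0, 0.024, -0.0155, 0, 0]
    - [0, 0, 0, 0, 0, 0, 0]
    - [0.3, 0, 0, 0, 0, 0, 0]

```text
t: 7.07
ee_pos: [0.5688, 0.0076, 0.0675]
eef_rot: [0.002, 0.867, 0.498, -0.0]
contact_force: [0.6, -1.3, -0.0]
opening: 0.0851
```

```bash
python3 st.py -.079 -.076 .004 60
```

```text
t 7.07 rest xy [-0.0785 -0.0783] z 0.0675 F [ 0.6 -1.3 -0. ] op 0.0851
turn [0.16 0.16 0.62] shift [ 0.0019 -0.0018  0.0635] shift after turn [ 0.0017 -0.0016  0.0635]
```

Call:
step_arm:
  motion:
    - [0, 0, 0, 0.002, -0.002, 0.02, 0]
    - [0, 0, 0, 0, 0, 0.02, 0]
    - [0, 0, 0, 0, 0, 0.016, 0]
    - [0, 0, 0, 0, 0, 0.006, 0]
    - [0, 0, 0, 0, 0, 0, 0]

```text
t: 7.48
ee_pos: [0.571, 0.0044, 0.0044]
eef_rot: [0.003, 0.868, 0.497, 0.001]
contact_force: [-0.5, -0.4, -0.3]
opening: 0.0854
```

```bash
python3 st.py -.079 -.076 .004 38;  python3 look.py side d5 250 150 240 180
```

```text
t 7.48 rest xy [-0.0762 -0.0815] z 0.0044 F [-0.5 -0.4 -0.3] op 0.0854
turn [ 0.34  0.05 22.39] shift [ 0.0034 -0.0051  0.0003] shift after turn [ 0.0012 -0.0061  0.0004]
```

View pics/d5.png

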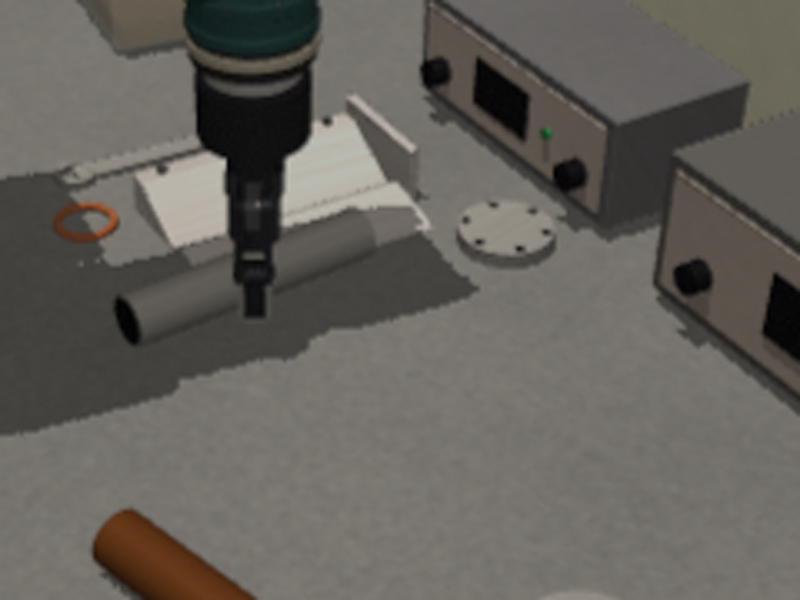

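Call:
step_arm:
  motion:
    - [0, 0, 0, 0.004, -0.005, 0, 0]
    - [0, 0, 4, 0, 0, 0, 0]
    - [0, 0, 4, 0, 0, 0, 0]
    - [0, 0, 4, 0, 0, 0, 0]
    - [0, 0, 4, 0, 0, 0, 0]

```text
t: 7.95
ee_pos: [0.5707, 0.01, 0.0092]
eef_rot: [0.004, 0.93, 0.366, 0.003]
contact_force: [-0.4, 0.3, 0.0]
opening: 0.0853
```

```bash
python3 st.py -.079 -.076 .004 38
```

```text
t 7.95 rest xy [-0.0767 -0.0759] z 0.0092 F [-0.4  0.3  0. ] op 0.0853
turn [ 0.54 -0.19  5.79] shift [-0.0018 -0.0016  0.0052] shift after turn [-0.0019 -0.0013  0.0052]
```

Call:
step_arm:
  motion:
    - [0, 0, 2, -0.002, -0.001, 0.006, 0]
    - [0, 0, 3, 0, 0, 0, 0]
    - [0, 0, 2, 0, 0, 0, 0]
    - [0, 0, 1, 0, 0, 0, 0]

```text
t: 8.28
ee_pos: [0.5705, 0.0099, 0.0076]
eef_rot: [0.005, 0.955, 0.295, 0.006]
contact_force: [-0.9, -0.2, -0.2]
opening: 0.0857
```

```bash
python3 st.py -.079 -.076 .004 38;  python3 look.py side d6 250 150 240 180
```

```text
t 8.28 rest xy [-0.0768 -0.076 ] z 0.0076 F [-0.9 -0.2 -0.2] op 0.0857
turn [ 0.75 -0.49 -2.81] shift [-0.0018 -0.0013  0.0035] shift after turn [-0.0017 -0.0013  0.0036]
```

View pics/d6.png

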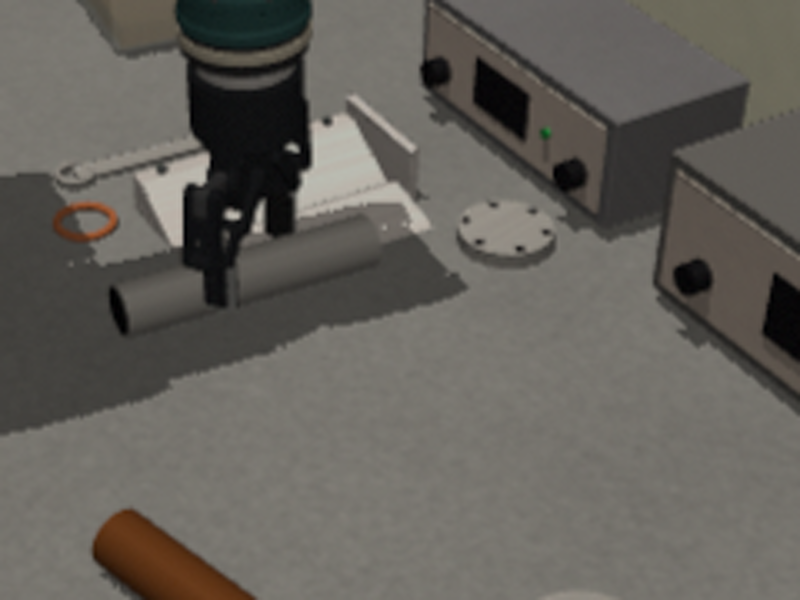

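```bash
cat > tube.py <<'E'
import sys
from h import *
D=pickle.load(open(sys.argv[1],'rb')); v=list(map(float,sys.argv[2:6]));h=[float(q) for q in (sys.argv[6:8] or (.019,.019))]
c=lambda u,v:(250+u*.3-.35,150+v*.3-.35)
a,b=[to_rest(ray(D,c(*p),hh)) for p,hh in zip((v[:2],v[2:]),h)]
print(a,b,(a+b)/2,np.linalg.norm(b-a),np.arctan2(*(b-a)[::-1]))
E
python3 tube.py pics/d6.pkl 120 309 370 234
```

```text
[-0.17294915 -0.06905498] [ 0.02001138 -0.07422542] [-0.07646889 -0.0716402 ] 0.1930297919805992 -0.026788943693732865
```

Call:
step_arm:
  motion:
    - [0, 0, -6, 0, 0, 0, 0]
    - [0, 0, -7, 0, 0, 0, 0]
    - [0, 0, -4, 0, 0, -0.005, 0]
    - [0, 0, -1, 0, 0, -0.03, 0]
    - [0, 0, 0, 0, 0, -0.03, 0]

```text
t: 8.75
ee_pos: [0.5675, 0.0111, 0.0725]
eef_rot: [0.004, 0.893, 0.45, 0.003]
contact_force: [0.4, -0.0, 0.7]
opening: 0.0854
```

Call:
step_arm:
  motion:
    - [0, 0, 7, 0, 0, 0, 0]
    - [0, 0, 7, 0, 0, 0, 0]
    - [0, 0, 7, 0, 0, 0, 0]
    - [0, 0, 7, 0, 0, 0, 0]
    - [0, 0, 7, 0, 0, 0, 0]

```text
t: 9.17
ee_pos: [0.5714, 0.0113, 0.0826]
eef_rot: [0.005, 0.988, 0.156, 0.011]
contact_force: [0.0, -0.1, -0.0]
opening: 0.0856
```

```bash
python3 st.py -.078 -.133 .06 0;  python3 look.py side d7 250 150 240 180
```

```text
t 9.17 rest xy [-0.0759 -0.0746] z 0.0826 F [ 0.  -0.1 -0. ] op 0.0856
turn [ 0.55 -1.25 18.8 ] shift [-0.0212  0.0543  0.0229] shift after turn [-0.0021  0.0584  0.0226]
```

View pics/d7.png

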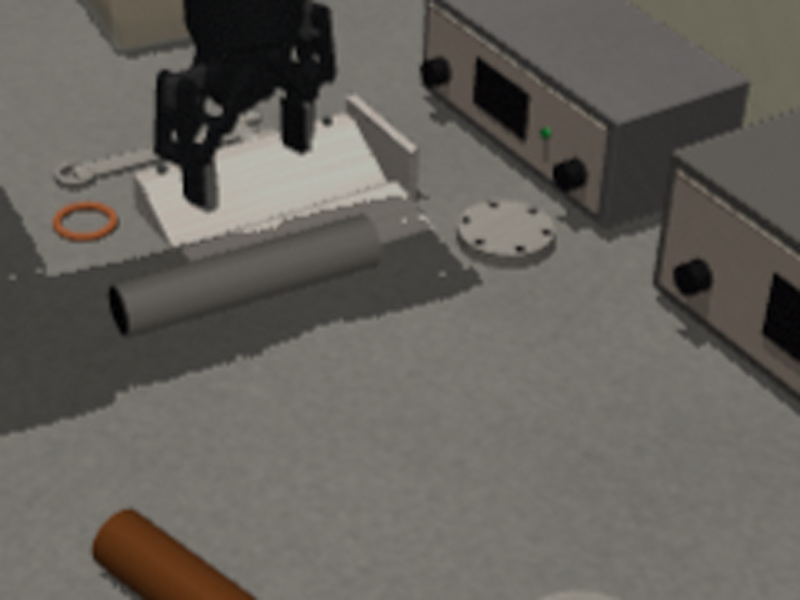

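The fingers are clear and the tube lies nearly parallel to the ramp, from (120,308) to (371,236).

Call:
step_arm:
  motion:
    - [0, -1, 7, 0, 0, 0, 0]
    - [0.3, 0, 7, 0, 0, 0, 0]
    - [0, 0, 5, 0, 0, 0, 0]
    - [0, 0, 0, 0, 0.03, 0, 0]
    - [0, 0, 0, 0, 0.03, 0, 0]

```text
t: 9.63
ee_pos: [0.571, -0.0455, 0.0854]
eef_rot: [0.002, 1.0, -0.004, 0.004]
contact_force: [0.4, -0.6, -0.0]
opening: 0.0853
```

```bash
python3 st.py -.078 -.125 .004 0
```

```text
t 9.63 rest xy [-0.0756 -0.1314] z 0.0854 F [ 0.4 -0.6 -0. ] op 0.0853
turn [ 0.22 -0.5   0.4 ] shift [-0.0031 -0.0067  0.0814] shift after turn [-0.0024 -0.0064  0.0814]
```

Call:
step_arm:
  motion:
    - [0, -0.5, 0.5, 0, 0, 0.025, 0]
    - [0, 0, 0, 0, 0, 0.025, 0]
    - [0, 0, 0, 0, 0, 0.02, 0]
    - [0, 0, 0, 0, 0, 0.01, 0]
    - [0, 0, 0, 0, -0.003, 0, 0]

```text
t: 10.05
ee_pos: [0.5738, -0.049, 0.0058]
eef_rot: [0.003, 1.0, -0.001, 0.003]
contact_force: [0.2, -0.0, 0.3]
opening: 0.0856
```

```bash
python3 st.py -.078 -.034 .004 0
```

```text
t 10.05 rest xy [-0.0727 -0.1348] z 0.0058 F [ 0.2 -0.   0.3] op 0.0856
turn [ 0.37 -0.38  0.76] shift [-0.0039 -0.1009  0.0011] shift after turn [-0.0053 -0.1008  0.0018]
```

Call:
step_arm:
  motion:
    - [0, -0.4, 0.6, -0.002, -0.007, 0.001, 0]
    - [0, 0, 0, -0.002, -0.007, 0, 0]
    - [0, 0, 0, 0, -0.007, 0, 0]
    - [0, 0, 0, 0, -0.006, 0, 0]
    - [0, 0, 0, 0, -0.006, 0, 0]

```text
t: 10.47
ee_pos: [0.5708, -0.0126, 0.0077]
eef_rot: [0.003, 1.0, -0.003, 0.001]
contact_force: [0.0, -0.3, 0.0]
opening: 0.0852
```

Call:
step_arm:
  motion:
    - [0, 0, 0, 0, -0.006, 0, 0]
    - [0, 0, 0, 0, -0.006, 0, 0]
    - [0, 0, 0, 0, -0.006, 0, 0]
    - [0, 0, 0, 0, -0.006, 0, 0]
    - [0, 0, 0, 0, -0.006, 0, 0]

```text
t: 10.88
ee_pos: [0.5721, 0.0208, 0.0093]
eef_rot: [0.004, 1.0, -0.002, 0.003]
contact_force: [-0.7, -2.3, 1.0]
opening: 0.0854
```

```bash
python3 st.py -.078 -.034 .004 0; python3 look.py side d8 250 150 240 180
```

```text
t 10.88 rest xy [-0.0754 -0.0651] z 0.0093 F [-0.7 -2.3  1. ] op 0.0854
turn [ 0.49 -0.3   0.58] shift [-0.0023 -0.0311  0.005 ] shift after turn [-0.0026 -0.0311  0.0053]
```

View pics/d8.png

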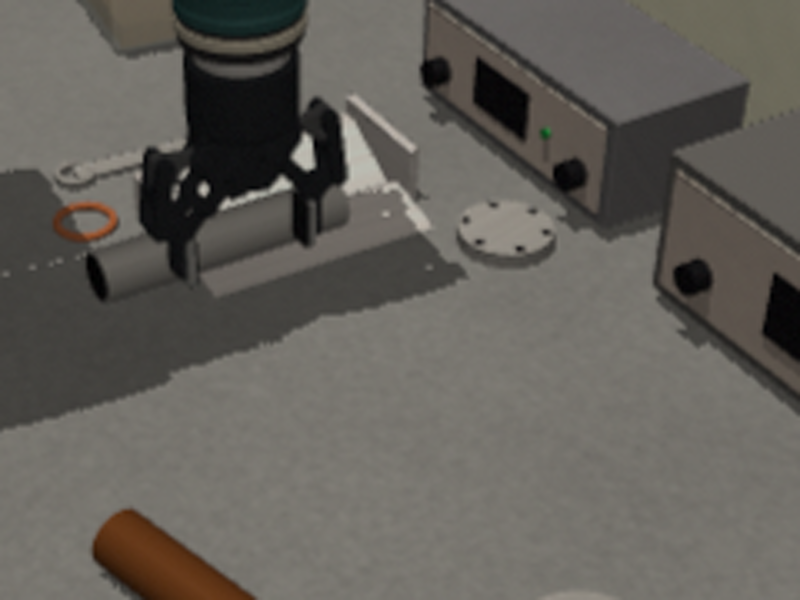

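The tube is on the ramp with both fingertips behind it, its near end at (98,277). Contact force is about 2 N. Next it goes over the lip.

Call:
step_arm:
  motion:
    - [0, 0, 0.5, 0, -0.005, 0.001, 0]
    - [0, 0, 0, 0, -0.005, 0.001, 0]
    - [0, 0, 0, 0, -0.005, 0, 0]
    - [0, 0, 0, 0, -0.005, 0, 0]
    - [0, 0, 0, 0, -0.005, 0, 0]

```text
t: 11.35
ee_pos: [0.572, 0.0489, 0.0063]
eef_rot: [0.004, 1.0, -0.007, 0.002]
contact_force: [0.2, 0.0, 0.2]
opening: 0.0854
```

```bash
python3 st.py -.078 -.034 .006 0; python3 look.py side d9 250 150 240 180
```

```text
t 11.35 rest xy [-0.0759 -0.037 ] z 0.0063 F [0.2 0.  0.2] op 0.0854
turn [ 0.45 -0.24  0.02] shift [-0.0021 -0.003   0.0003] shift after turn [-0.0021 -0.003   0.0003]
```

View pics/d9.png

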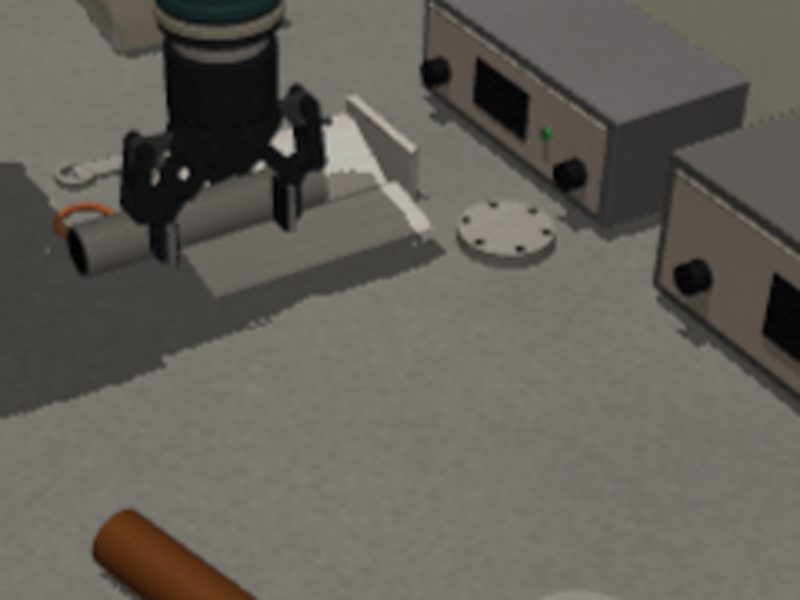

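```bash
python3 tube.py pics/d9.pkl 79 250 318 187 .0239 .0239; python3 - <<'E'
from h import *
D=pickle.load(open('pics/d9.pkl','rb'))
for x in (-.173,-.083,.017):
    print(((proj(D,[*to_world([x,0]),.0239])-[250,150])/.3).round(0))
E
```

```text
[-0.17102231  0.00158751] [ 0.01478499 -0.00958958] [-0.07811866 -0.00400104] 0.18614317428552887 -0.06008181234352879
[ 76. 251.]
[191. 216.]
[313. 179.]
```

The tube seems to have dropped into the groove: contact force is zero and the near end at (79,250) matches a seated axis prediction of (76,251). I'll back off, lift, turn 90° and part-close the fingers for the end push.

Call:
step_arm:
  motion:
    - [0, 0, 0, 0, 0.02, 0, 0]
    - [0, 0, 0, 0, 0.02, -0.01, 0]
    - [0, 0, 0, 0, 0, -0.035, 0.6]
    - [0, 0, -7, -0.02, 0, -0.035, 0.6]
    - [0, 0, -7, -0.02, 0, 0, 0.6]

```text
t: 11.82
ee_pos: [0.5317, 0.0088, 0.0871]
eef_rot: [0.003, 0.993, 0.118, -0.0]
contact_force: [1.5, -0.2, 1.2]
opening: 0.0515
```

Call:
step_arm:
  motion:
    - [0, 0, -7, -0.03, 0, 0, 0.8]
    - [0, 0, -7, -0.03, 0, 0, 0.8]
    - [0, 0, -7, 0, 0, 0, 0.8]
    - [0, 0, -7, 0, 0, 0, 0.8]
    - [0, 0, -7, 0, 0, 0, 0.8]

```text
t: 12.23
ee_pos: [0.4691, -0.0088, 0.0896]
eef_rot: [0.003, 0.909, 0.418, 0.001]
contact_force: [0.0, -0.4, 0.0]
opening: 0.0171
```

Call:
step_arm:
  motion:
    - [0, 0, -7, 0, 0, 0, 0.8]
    - [0, 0, -7, 0, 0, 0, 0.8]
    - [0, 0, -7, 0, 0, 0, 0.8]
    - [0, 0, -7, 0, 0, 0, 0.8]
    - [0, 0, -7, 0, 0, 0, 0.8]

```text
t: 12.65
ee_pos: [0.4684, -0.0081, 0.09]
eef_rot: [0.003, 0.736, 0.677, 0.0]
contact_force: [-0.7, -0.2, -1.3]
opening: 0.0173
```

```bash
python3 st.py -.215 0 .1 90; python3 look.py side d10 250 150 240 180; python3 look.py scene s10 270 150 200 150
```

```text
t 12.65 rest xy [-0.1787 -0.0954] z 0.09 F [-0.7 -0.2 -1.3] op 0.0173
turn [ 0.23  0.19 -3.95] shift [ 0.0927 -0.0428 -0.0105] shift after turn [ 0.0954 -0.0363 -0.01  ]
```

View pics/d10.png

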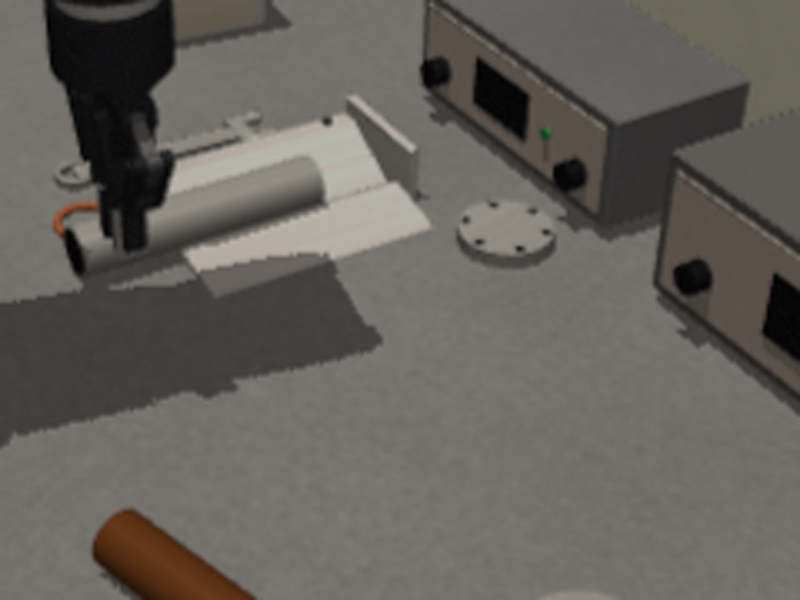

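View pics/s10.png

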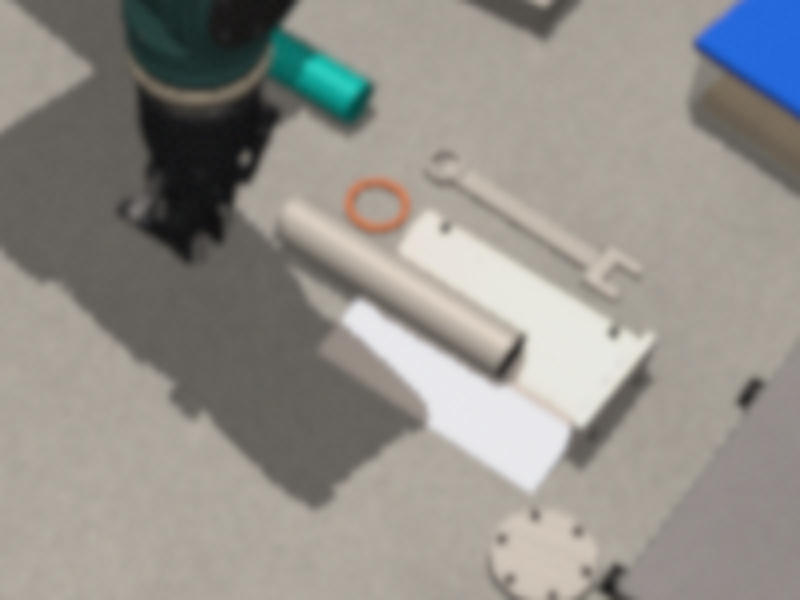

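Both views show the tube lying in the groove parallel to it, from scene crop (288,222) to (512,350). Nothing else has moved. Next I bring the part-closed fingers behind its near end.

Call:
step_arm:
  motion:
    - [0, 0, -4, 0, -0.035, 0, 0.8]
    - [0, 0, 0, 0.03, 0, 0, 0.8]
    - [0, 0, 0, 0.03, 0, 0, 0.8]
    - [0, 0, 0, 0.03, 0, 0, 0.8]
    - [0, 0, 0, 0, 0, 0, 0.8]

```text
t: 13.17
ee_pos: [0.4335, 0.0866, 0.0889]
eef_rot: [0.002, 0.722, 0.692, -0.0]
contact_force: [-0.0, -0.5, 0.1]
opening: 0.0167
```

```bash
python3 st.py -.215 0 .014 90
```

```text
t 13.17 rest xy [-0.215  -0.0013] z 0.0889 F [-0.  -0.5  0.1] op 0.0167
turn [ 0.15  0.17 -1.65] shift [ 0.0015 -0.0003  0.0749] shift after turn [ 0.0013 -0.      0.0749]
```

Call:
step_arm:
  motion:
    - [0, 0, -1.7, 0.001, 0, 0.03, 0.8]
    - [0, 0, 0, 0, 0, 0.025, 0.8]
    - [0, 0, 0, 0, 0, 0.015, 0.8]
    - [0, 0, 0, 0, 0, 0.003, 0.8]
    - [0, 0, 0, 0, 0, 0, 0.8]

```text
t: 13.58
ee_pos: [0.4349, 0.0894, 0.0146]
eef_rot: [0.003, 0.718, 0.696, 0.001]
contact_force: [-0.0, -0.1, 0.2]
opening: 0.0173
```

```bash
python3 st.py -.121 0 .014 90; python3 look.py side d11 200 140 240 180
```

```text
t 13.58 rest xy [-0.2136  0.0015] z 0.0146 F [-0.  -0.1  0.2] op 0.0173
turn [ 0.37  0.14 -0.9 ] shift [-0.0001  0.0926  0.0012] shift after turn [-0.0015  0.0926  0.0006]
```

View pics/d11.png

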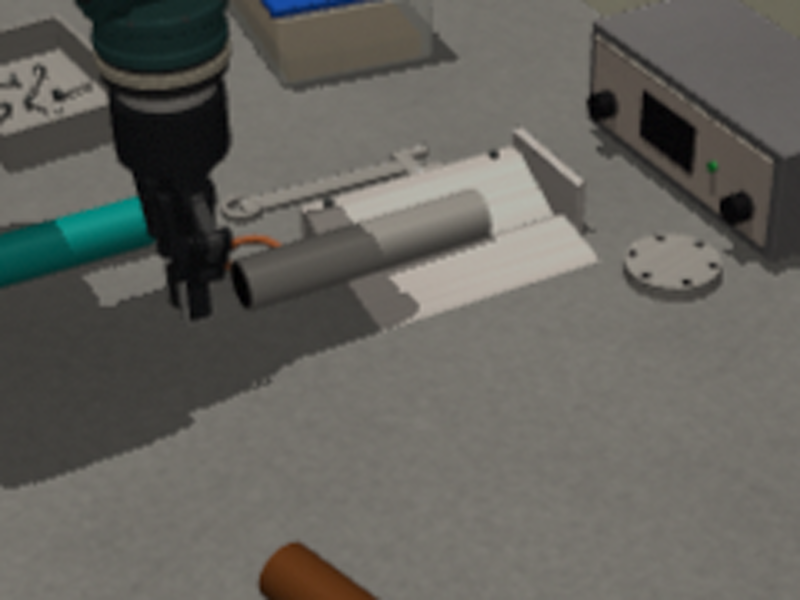

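The fingers stand just behind the near end, at crop (190,290) with the tube end at (243,283). Now I push along the groove.

Call:
step_arm:
  motion:
    - [0, 0, -0.9, -0.001, 0.007, 0, 0.8]
    - [0, 0, 0, 0, 0.007, 0, 0.8]
    - [0, 0, 0, 0, 0.007, 0, 0.8]
    - [0, 0, 0, 0, 0.006, 0, 0.8]
    - [0, 0, 0, 0, 0.006, 0, 0.8]

```text
t: 14.05
ee_pos: [0.4726, 0.0871, 0.0187]
eef_rot: [0.005, 0.713, 0.701, 0.003]
contact_force: [-1.2, -0.6, -1.1]
opening: 0.0169
```

Call:
step_arm:
  motion:
    - [0, 0, 0, 0, 0.006, 0, 0.8]
    - [0, 0, 0, 0, 0.006, 0, 0.8]
    - [0, 0, 0, 0, 0.006, 0, 0.8]
    - [0, 0, 0, 0, 0.006, 0, 0.8]
    - [0, 0, 0, 0, 0.006, 0, 0.8]

```text
t: 14.47
ee_pos: [0.5064, 0.0864, 0.0194]
eef_rot: [0.005, 0.713, 0.701, 0.003]
contact_force: [-0.8, 0.1, -0.1]
opening: 0.0167
```

```bash
python3 st.py -.121 0 .014 90; python3 look.py side d12 200 140 240 180
```

```text
t 14.47 rest xy [-0.142  -0.0004] z 0.0194 F [-0.8  0.1 -0.1] op 0.0167
turn [ 0.66  0.13 -0.17] shift [0.0005 0.021  0.0056] shift after turn [0.0004 0.021  0.0054]
```

View pics/d12.png

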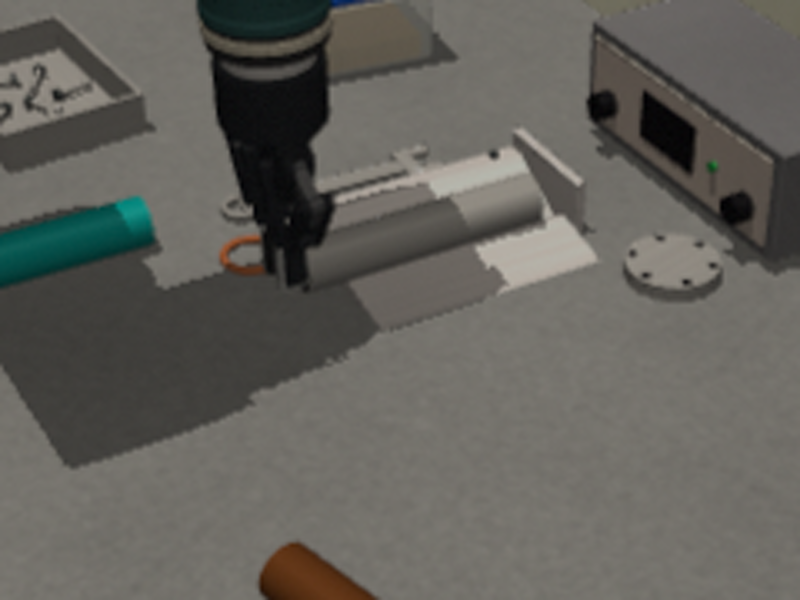

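The tube is sliding; its far end at (540,200) is still short of the stop plate.

Call:
step_arm:
  motion:
    - [0.5, 0, 0, 0, 0.005, 0.004, 0.8]
    - [0, 0, 0, 0, 0.005, 0.001, 0.8]
    - [0, 0, 0, 0, 0.004, 0, 0.8]
    - [0, 0, 0, 0, 0.003, 0, 0.8]

```text
t: 14.85
ee_pos: [0.526, 0.0861, 0.0137]
eef_rot: [0.001, 0.713, 0.701, -0.0]
contact_force: [-0.9, -0.6, -0.8]
opening: 0.0169
```

Call:
step_arm:
  motion:
    - [0, 0, 0, 0, 0.003, 0, 0.8]
    - [0, 0, 0, 0, 0.003, 0, 0.8]
    - [0, 0, 0, 0, 0.003, 0, 0.8]

```text
t: 15.1
ee_pos: [0.5267, 0.0862, 0.0117]
eef_rot: [-0.004, 0.713, 0.701, -0.006]
contact_force: [-15.7, 0.7, 7.0]
opening: 0.017
```

```bash
python3 st.py -.121 0 .014 90
```

```text
t 15.1 rest xy [-0.1217 -0.0003] z 0.0117 F [-15.7   0.7   7. ] op 0.017
turn [-0.85  0.13 -0.14] shift [ 0.0003  0.0007 -0.0023] shift after turn [ 0.0003  0.0007 -0.0023]
```

Force rises to 16 N at TCP x=-0.122, within 1 mm of the predicted home position. I back off and lift clear.

Call:
step_arm:
  motion:
    - [0, 0, 0, 0, -0.004, 0, 0.8]
    - [0, 0, 0, 0, -0.015, 0, 0.8]
    - [0, 0, 0, 0, -0.035, 0, 0.8]
    - [0, 0, 0, 0, -0.02, -0.03, 0.8]
    - [0, 0, 0, 0, 0, -0.04, 0.8]

```text
t: 15.52
ee_pos: [0.4469, 0.0874, 0.0777]
eef_rot: [-0.009, 0.713, 0.701, -0.01]
contact_force: [2.5, -0.3, -0.0]
opening: 0.0173
```

Call:
step_arm:
  motion:
    - [0, 0, 0, 0, -0.03, -0.03, 0.8]
    - [0, 0, 0, 0, -0.03, -0.03, 0.8]
    - [0, 0, 0, 0, 0, 0, 0.8]
    - [0, 0, 0, 0, 0, 0, 0.8]

```text
t: 15.85
ee_pos: [0.3916, 0.0886, 0.1451]
eef_rot: [-0.005, 0.713, 0.701, -0.006]
contact_force: [0.4, 0.1, -0.2]
opening: 0.0174
```

```bash
python3 st.py -.121 0 .014 90; python3 look.py side d13 250 150 200 150;  python3 look.py scene s13 320 170 140 105; python3 - <<'E'
from h import *
D=pickle.load(open('pics/d13.pkl','rb'));S=pickle.load(open('pics/s13.pkl','rb'))
for x in (-.11,.08):
    X=[*to_world([x,0]),.0239]; print(x,((proj(D,X)-[250,150])*4).round(0),((proj(S,X)-[320,170])*800/140).round(0))
E
```

```text
t 15.85 rest xy [-2.568e-01  2.000e-04] z 0.1451 F [ 0.4  0.1 -0.2] op 0.0174
turn [-0.89  0.14 -0.15] shift [0.0005 0.1379 0.129 ] shift after turn [-0.0002  0.1358  0.1311]
-0.11 [189. 271.] [234. 256.]
0.08 [463. 188.] [561. 462.]
```

View pics/d13.png

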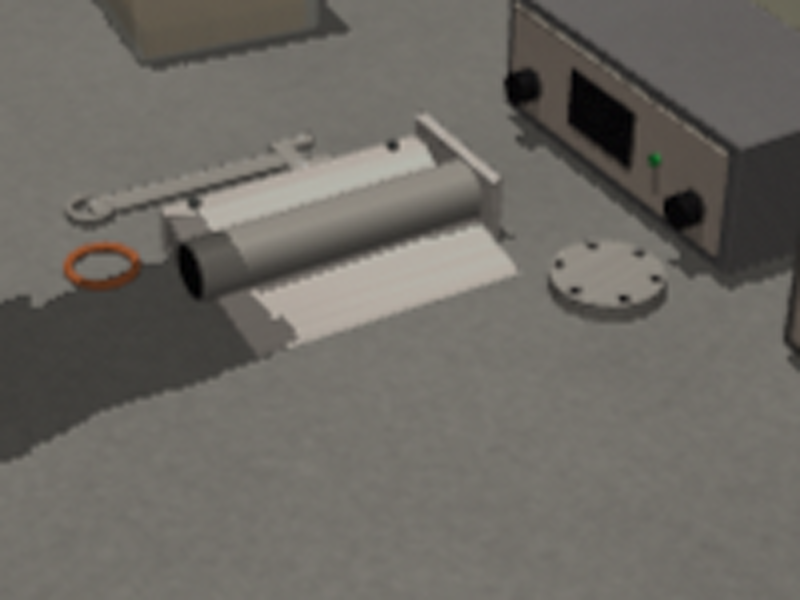

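View pics/s13.png

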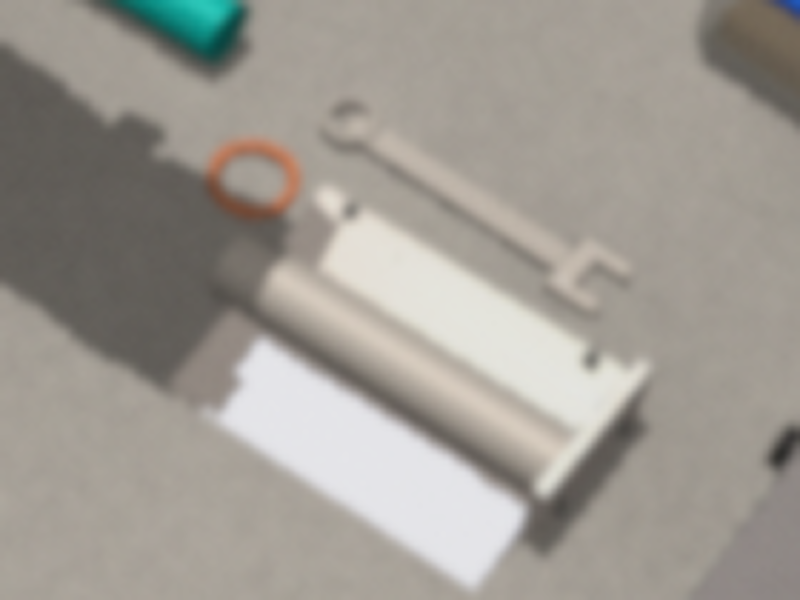

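The tube's far end meets the stop plate with no visible gap, at scene crop (560,455). Its near end at side crop (190,268) matches the predicted (189,271). The gasket, wrench and flange look unmoved.

```bash
python3 - <<'E'
from station import order
print(order.job_done())
E
```

```text
the job is handed in; nothing more can be done
None
```

The steel tube is lying in the V-rest groove with its far end against the stop plate, and the job is handed in. It took about 16 s of the 48 s allowed, and the tube was never gripped or lifted.

- **Rolling:** I pushed the tube sideways with the two open fingertips. It stayed about 0.1 rad askew and drifted endwise to about x = -78 mm. Just before the ramp I turned it straight on the bench with the fingertips on either side of it, then rolled it up the ramp and over the lip.
- **Sliding home:** I pushed the near end along the groove until the force rose to about 16 N. The tool was then within 1 mm of the home position I had worked out.
- **Last checks:** After I backed off, both views showed the tube in line with the groove. The near end was about 3 pixels, in a picture enlarged four times, from where a fully home tube should be. There was no visible gap at the stop plate, and the robot was touching nothing. The wrench, gasket and flange look unmoved; I did not re-measure the nipple or the driver.
- **Disagreement:** The two cameras differed by about 4 mm sideways when I located the rest and the tube. I used the average, and the contact force at the stop agreed with it. With the fingers still over the tube, one reading had it 0.06 rad askew in the groove; the clear views afterwards showed it parallel.

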